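Fit a die in the soap-stamping jig and latch it

ROBOT

A 6-joint arm with a two-finger parallel gripper is mounted at the origin on a cart in front of the work surface, level with it; the furniture and walls round the work are solid. World frame = base frame: x ahead of the robot, y to its left, z up, the work surface at z = 0. Lengths are in mm, angles in degrees, forces in N, time in s.
With the tool pointing down it reaches from about 300 to 850 mm from the base axis. Payload 4.2 kg.
Tool frame: the origin (TCP) lies midway between the tips of the shut fingers; the grasp point (between the pads) lies 19 mm behind it; z points along the fingers, y is the line along which they close (so a half turn about z gives the same grasp; the last joint's range is limited). The gripper opens to 91 mm and grips with 3 to 60 N. Pads are 32 mm wide; open, the fingers measure 118 mm over their backs; the gripper's body (76 mm by 178 mm) begins 60 mm behind the grasp point.
Start: joints at [68.526, 18.312, 89.639, -0, 72.044, -1.146], TCP at [199.76, 539.202, 213.976] pointing down, gripper open.
Joint ranges: [-177.97, 177.97], [-48.28, 115.42], [12.27, 149.76], [-77.06, 257.06], [2.81, 150.46], [-146.56, 146.56]. Speed limits (degrees/s): [147.25, 147.25, 180, 180, 180, 180].

INTERFACE

Orientations are given as [roll, pitch, yaw] about the fixed x, y, z axes, in that order (R = Rz(yaw) Ry(pitch) Rx(roll)).
In Python, from workcell import env gives the robot as it stands.
- The arm moves only by the shell command python3 -m jog 'ROWS' [FORCE]. ROWS is a JSON object of lists of equal length, an entry for each row: "jaw": the finger opening in mm, from 0 to 91.2; "slide": the shift along the tool's x, y, z in units of 30 mm (1.0 is 30 mm), a list of three; "spin": the turn about the tool's z in units of 8 degrees (1.0 is 8 degrees). In form: {"jaw": [jaw, ...], "slide": [[dx, dy, dz], ...], "spin": [spin, ...]}. A call has 1 to 10 rows; each row shifts and turns the commanded pose from where the row before left it, along the tool's axes as they then stand; what a row does not reach is not made up. A row lasts 1/10 s, in which the tool goes at most 50 mm and 8.59 degrees, less where a joint would pass 70% of its speed; a pose out of reach is approached as far as the arm can. A call is refused whole if a number of a shift passes 1 or a number of a turn 1, either way. A call with a gripper value outside its range is refused whole. The fingers move at their own pace and stop on an object; FORCE is the grip in N (left out, the last holds). Time passes only in rows, so rows that do not move let the fingers close. It gives the time, the measured TCP pose, the force, the opening and the grip force at its end, in the units of the state.
- env.state(): the state, without advancing time (a new reading comes with each control period).
- env.grab_frame(name): name is "scene" or "top" or "wrist"; returns the picture (384x512x3 uint8, red, green, blue); there is no depth.
- env.camera_model(name): a dict with "fx", "fy", "cx", "cy" (pixels), "camera_from_world" (4x4, takes a point from world to camera coordinates). Camera axes: x right, y up, looking along -z (the intrinsics and any distortion apply to the point x, -y, -z); pixel columns grow to the right and rows downward; lengths in mm; the calibration is good to about 2 mm. The wrist camera is an equidistant fisheye: a pixel r from the principal point sees the ray r / f radians off the axis. A picture is of the moment at which its call begins: read the wrist's pose just before it. camera_model takes no time and is no camera call; for the wrist camera it gives the pose at the moment of the call.
- env.job_done(): hands the job in; it is judged then, once.
The state is a dict: "time_s": time; "qpos": joint angles; "qvel": joint speeds; "effort": joint torques, N m; "ee_pos": TCP position; "ee_rot": TCP orientation; "force": force on the tool from outside, world axes, zero at the start; "torque": the same for the moment, N m; "gripper_width": finger opening in mm; "gripper_force": force on a finger pad.
Only numpy, scipy, OpenCV 4.12 (cv2) and the standard library are available. Lean on these libraries where they do the work, as an engineer would, in place of code of your own. Each camera call takes 0.05 s, during which the arm holds its last target. There are 200 camera calls.

TASK

Fit the rectangular stamping die into the pocket of the soap-stamping jig, medallion side up, and press it down past the spring catch until it sits flush with the top of the block all round. Then swing the jig's latch right round to its stop, over the end of the die, so that the die is locked in. Leave the round die, the soap and the wooden stamp where they are.

Things in the scene. Friction and masses are not known exactly. Their poses are not given: they have to be found in the camera images.
- die: Rectangular stamping die: grey plastic block 44 mm (its x) by 64 mm (its y) by 28 mm high, 90 g, loose, right way up. Origin at the centre of its underside, z up. A 24 mm medallion stands 2 mm above the middle of its top. Both short ends (+y, -y) have a groove 3 mm deep, 5 to 16 mm above the underside. It fits the pocket either way round.
- jig: Stamping jig, fixed to the bench: light wooden block 110 mm (its x) by 170 mm (its y) by 38 mm high on a thin metal base. Origin at the centre of its underside, z up. In the middle of its top a pocket 47 mm (x) by 67 mm (y), 28 mm deep, 4 mm chamfer round the mouth: the die, y along the jig's y, fits with 1.5 mm play each side and is flush when on the pocket's floor.
- pocket (a point): Centre of the pocket's mouth, level with the block's top (38 mm above the bench). A spring-loaded steel roller pokes 3.5 mm into the pocket from each short end, 10.5 mm above its floor: a die let go in the pocket stops on the rollers, 9 to 16 mm proud, and must be pressed past them (5 to 18 N) until they snap into its grooves and it meets the floor.
- latch (a joint): Angle (rad) of the latch on the jig: a steel arm 14 mm wide, 6 mm thick, 2 mm above the block, turning on an upright pivot; it stays where it is left (light friction). At 0 it points along the jig's -x, clear of the pocket; it grows anticlockwise seen from above; at 1.57, its stop, it points along the jig's -y, 14 mm over the die's end. A die over 2 mm proud blocks it.
- latch_pivot (a point): The latch's pivot, 62 mm from the jig's centre along the jig's +y, level with the block's top; the pivot's screw rises 12 mm above the block.
- latch_knob (a point): Top of the black upright knob on the latch, 36 mm from the pivot's axis. The knob rises from 8 to 31 mm above the block's top; its stem is 12 mm in diameter, with a 16 mm head over the topmost 6 mm.
- round_die: A round grey plastic die, 58 mm in diameter and 28 mm high, loose, which does not fit this pocket: leave alone. Origin at the centre of its underside.
- soap_bar: An off-white bar of soap, 55 x 80 x 29 mm, loose: leave alone. Origin at the centre of its underside.
- wooden_stamp: A turned wooden hand stamp, 35 mm in diameter and 64 mm high, standing loose: leave alone. Origin at the centre of its underside.
Mind the look-alikes: they are no part of the job. What is shaped like the die but turquoise is not meant.

How it is judged:
By the outcome, as a careful person would: the job done as asked, in the order asked, and still so for the second after the job is handed in, with the robot touching nothing.
It also fails if it takes over 61 s, if anything falls off the work surface, if the arm or the gripper's body presses on something with over 40 N, if the wrist force passes 120 N, or if a joint passes its speed limit or range.

## Working session

There is one attempt and no reset: what is moved stays moved. The work goes in short steps, Python scripts to look and compute and a shell command to move; the robot and the scene stay as the last step left them, time stands still between calls to the robot, and variables do not carry over. Pictures are saved under pics/ and viewed, at most 10 in all, crops included, and the job is handed in when it is done.

```bash
mkdir -p pics; ls; python3 - <<'E'
from workcell import env
import cv2,numpy as np
print(env.state())
ims=[]
for n in("scene","top","wrist"):
    m=env.camera_model(n); print(n,{k:(np.round(v,3).tolist()) for k,v in m.items()})
    im=env.grab_frame(n); cv2.imwrite(f"pics/{n}0.png",im[:,:,::-1])
E
```

```text
pics
{'time_s': 0.0, 'qpos': array([ 6.85244311e+01,  1.83505440e+01,  8.97058104e+01, -2.86561200e-04,
        7.20426664e+01, -1.14477152e+00]), 'qvel': array([ 0.01105057,  0.06524732,  0.02341742, -0.02505965, -0.01370694,
       -0.14002505]), 'effort': array([ 4.54175824e-04, -4.12460411e+01, -2.31977051e+01,  7.27524748e-02,
        4.56566561e-02, -1.40159282e-04]), 'ee_pos': array([199.58628182, 538.72099791, 213.13530407]), 'ee_rot': array([-1.79900993e+02, -1.70591362e-03,  1.59669290e+02]), 'force': array([ 0.25661131,  0.15242088, -0.36322307]), 'torque': array([ 0.04609913,  0.01241377, -0.03918307]), 'gripper_force': 0.0, 'gripper_width': 91.01077120971789}
scene {'fx': 449.003, 'fy': 449.003, 'cx': 259.2, 'cy': 193.582, 'camera_from_world': [[0.729, -0.684, -0.016, -439.369], [0.307, 0.307, 0.901, -243.68], [-0.612, -0.662, 0.434, -858.775], [0.0, 0.0, 0.0, 1.0]]}
top {'fx': 410.946, 'fy': 410.946, 'cx': 254.177, 'cy': 192.679, 'camera_from_world': [[0.017, -1.0, -0.018, -35.114], [0.985, 0.014, 0.174, -558.488], [-0.174, -0.02, 0.985, -980.521], [0.0, 0.0, 0.0, 1.0]]}
wrist {'fx': 297.319, 'fy': 297.319, 'cx': 255.748, 'cy': 194.653, 'camera_from_world': [[0.347, 0.938, -0.002, -574.535], [-0.905, 0.335, -0.263, 30.042], [-0.246, 0.093, 0.965, -391.921], [0.0, 0.0, 0.0, 1.0]]}
```

View pics/scene0.png

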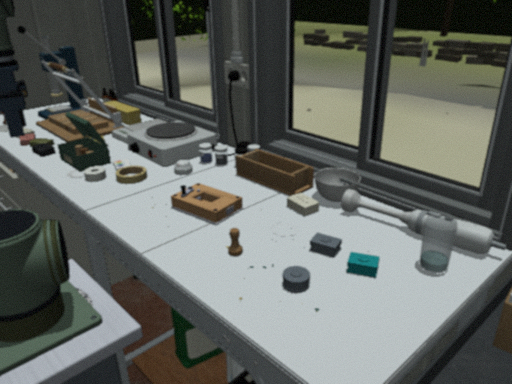

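View pics/top0.png

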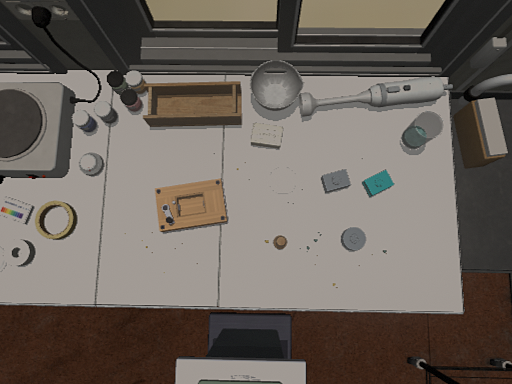

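Scene: grey die at about (325,243), jig (207,202), round die (296,278), turquoise look-alike (363,263). Top: die (336,181), jig (192,206) with its latch end at the left (167,212), soap (267,134), stamp (280,242).

```bash
cat > h.py <<'E'
from workcell import env
import cv2,numpy as np
def ray(m,u,v,fish=False):
    T=np.array(m["camera_from_world"]);R=T[:3,:3];c=-R.T@T[:3,3]
    x=(u-m["cx"])/m["fx"];y=(v-m["cy"])/m["fy"]
    if fish:
        r=np.hypot(x,y)+1e-9;d=np.array([np.sin(r)*x/r,-np.sin(r)*y/r,-np.cos(r)])
    else: d=np.array([x,-y,-1.])
    d=R.T@d; return c,d/np.linalg.norm(d)
def plane(m,u,v,z,fish=False):
    c,d=ray(m,u,v,fish); return c+d*(z-c[2])/d[2]
def proj(m,p,fish=False):
    T=np.array(m["camera_from_world"]);q=T[:3,:3]@p+T[:3,3];x,y,z=q[0],-q[1],-q[2]
    if fish:
        s=np.hypot(x,y)+1e-9;t=np.arctan2(s,z);return np.array([m["cx"]+m["fx"]*t*x/s,m["cy"]+m["fy"]*t*y/s])
    return np.array([m["cx"]+m["fx"]*x/z,m["cy"]+m["fy"]*y/z])
def tri(a,b):
    A=np.zeros((3,3));k=np.zeros(3)
    for c,d in(a,b):
        P=np.eye(3)-np.outer(d,d);A+=P;k+=P@c
    p=np.linalg.solve(A,k);e=[np.linalg.norm((np.eye(3)-np.outer(d,d))@(p-c)) for c,d in(a,b)];return p,e
E
python3 - <<'E'
from h import *
t=cv2.imread("pics/top0.png");s=cv2.imread("pics/scene0.png")
cr=lambda i,x,y,w,h:cv2.resize(i[y:y+h,x:x+w],(400,300),interpolation=cv2.INTER_CUBIC)
cv2.imwrite("pics/c0.png",np.vstack([np.hstack([cr(t,148,171,90,68),cr(t,312,162,48,36)]),np.hstack([cr(s,162,174,90,68),cr(s,300,225,48,36)])]))
mt=env.camera_model("top");ms=env.camera_model("scene")
for n,(u,v),(a,b) in (("die",(336,180.5),(325.5,241)),("jig",(191,205),(207,199))):
    p,e=tri(ray(mt,u,v),ray(ms,a,b)); print(n,p,e)
# die mask top
hsv=cv2.cvtColor(t,cv2.COLOR_BGR2HSV);print(hsv[181,330],hsv[205,210],hsv[170,280])
E
```

```text
die [ 597.63098567 -235.30234633   23.15399975] [np.float64(0.794606860583993), np.float64(0.7946068605840721)]
jig [528.53414795 134.54468622  27.78752734] [np.float64(0.012706472792212212), np.float64(0.012706472792269828)]
[ 96  11 111] [ 15 113 151] [ 16  20 162]
```

View pics/c0.png

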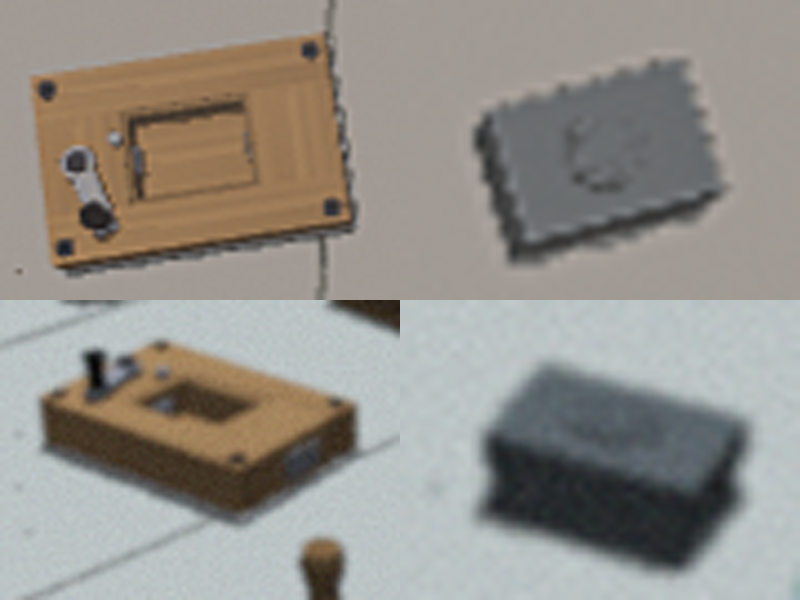

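The crops show the die's top face and the jig's top clearly: latch pivot near crop (76,158), knob (95,215), pocket (130–258, 98–203). Now I'll convert these corners and plan the first move.

```bash
cat >> h.py <<'E'
def go(x,y,z,yaw,st=None):
    st=st or env.state();p=st["ee_pos"];a=st["ee_rot"][2]
    d=(yaw-a+90)%180-90   # half-turn symmetric
    ya=np.radians(a+d);e=np.array([x,y,z])-p
    print(f"spin {-d/8:.2f} units; after it slide",np.round([(e[0]*np.cos(ya)+e[1]*np.sin(ya))/30,(e[0]*np.sin(ya)-e[1]*np.cos(ya))/30,-e[2]/30],2))
E
python3 - <<'E'
from h import *
m=env.camera_model("top");ms=env.camera_model("scene")
J=np.array([(32,75),(325,33),(352,222),(55,265)])/4.444-.4+[148,171]
D=(np.array([(90,108),(288,60),(322,188),(118,235)]))/8.333-.45+[312,162]
SJ=(np.array([(40,100),(162,42),(355,103),(240,168)]))/4.444-.4+[162,174]  # scene: top face
SD=(np.array([(85,135),(145,65),(347,125),(300,190)]))/8.333-.45+[300,225]
for n,c,z in(("jig",J,38),("die",D,28)):
    P=np.array([plane(m,*q,z) for q in c]);print(n,P.round(1).tolist(),P.mean(0).round(1))
    l=P[0]-P[1]+P[3]-P[2];print(" y-axis dir deg",np.degrees(np.arctan2(l[1],l[0])).round(1),"len",np.linalg.norm(l)/2)
for n,a,b in(("jig",J,SJ),("die",D,SD)):
    print(n,"tri centre",tri(ray(m,*a.mean(0)),ray(ms,*b.mean(0))))
for n,q,z in(("pivot",(76,158),50),("knob",(95,215),69),("pocket",(193,151),38)):
    print(n,plane(m,*(np.array(q)/4.444-.4+[148,171]),z).round(1))
go(598,-235,130,0)
E
```

```text
jig [[570.8, 227.2, 38.0], [597.6, 59.7, 38.0], [489.0, 41.1, 38.0], [462.2, 207.8, 38.0]] [529.9 134.   38. ]
 y-axis dir deg 99.1 len 169.20813629624124
die [[612.5, -200.3, 28.0], [628.4, -261.4, 28.0], [588.3, -270.9, 28.0], [572.8, -208.4, 28.0]] [ 600.5 -235.3   28. ]
 y-axis dir deg 104.3 len 63.80515306461109
jig tri centre (array([529.02746979, 135.22119393,  34.26792108]), [np.float64(1.1208844543999439), np.float64(1.120884454399824)])
die tri centre (array([ 600.08537824, -234.92531736,   24.83112818]), [np.float64(1.3103278234602511), np.float64(1.3103278234601492)])
pivot [521.5 196.4  50. ]
knob [487.4 179.6  69. ]
pocket [528.1 132.7  38. ]
spin -2.54 units; after it slide [-13.28 -25.79   2.78]
```

```bash
python3 -m jog '{"jaw":[91,91,91,91,91,91,91,91],"slide":[[0,0,0],[0,0,0],[0,0,0],[0,0,0],[0,0,0],[0,0,0],[0,0,0],[0,0,0]],"spin":[0.95,0.95,0.95,0.95,0.95,0.95,0.95,0.95]}'
python3 -m jog '{"jaw":[91,91,91,91,91,91,91,91],"slide":[[-0.95,0.55,0],[-0.95,0.55,0],[-0.95,0.55,0],[-0.95,0.55,0],[-0.95,0.55,0],[-0.95,0.55,0],[-0.95,0.55,0],[-0.95,0.55,0]],"spin":[0,0,0,0,0,0,0,0]}'
python3 -m jog '{"jaw":[91,91,91,91,91,91,91,91,91],"slide":[[-0.95,0.55,0],[-0.95,0.55,0],[-0.95,0.55,0],[-0.95,0.55,0],[-0.95,0.55,0],[-0.95,0.55,0],[-0.95,0.55,0],[-0.8,0.4,0],[0,0,0]],"spin":[0,0,0,0,0,0,0,0,0]}'
python3 - <<'E'
from h import *
import pickle
st=env.state();m=env.camera_model("wrist");im=env.grab_frame("wrist");pickle.dump(m,open("w1.pkl","wb"))
cv2.imwrite("pics/w1.png",im[:,:,::-1]);cv2.imwrite("pics/w1v.png",cv2.resize(im[:,:,::-1],(768,576),interpolation=cv2.INTER_CUBIC))
print(st["ee_pos"],st["ee_rot"]); go(600,-235,120,104.3)
E
```

```text
time_s: 0.95
ee_pos: [199.7, 539.0, 213.6]
ee_rot: [-180.0, 0.0, 98.6]
force: [-0.1, -0.3, 0.4]
gripper_width: 91.1
gripper_force: 0.0
time_s: 1.75
ee_pos: [365.9, 333.0, 213.8]
ee_rot: [-180.0, 0.0, 98.9]
force: [-0.3, -0.6, 0.4]
gripper_width: 91.2
gripper_force: 0.0
time_s: 2.65
ee_pos: [527.3, 130.7, 213.4]
ee_rot: [-180.0, 0.1, 98.7]
force: [0.5, -0.2, -0.5]
gripper_width: 90.9
gripper_force: 0.0
[527.28826838 130.73869015 213.41740901] [-1.79996470e+02  5.55303956e-02  9.86700843e+01]
spin -0.70 units; after it slide [-12.47  -0.64   3.12]
```

View pics/w1v.png

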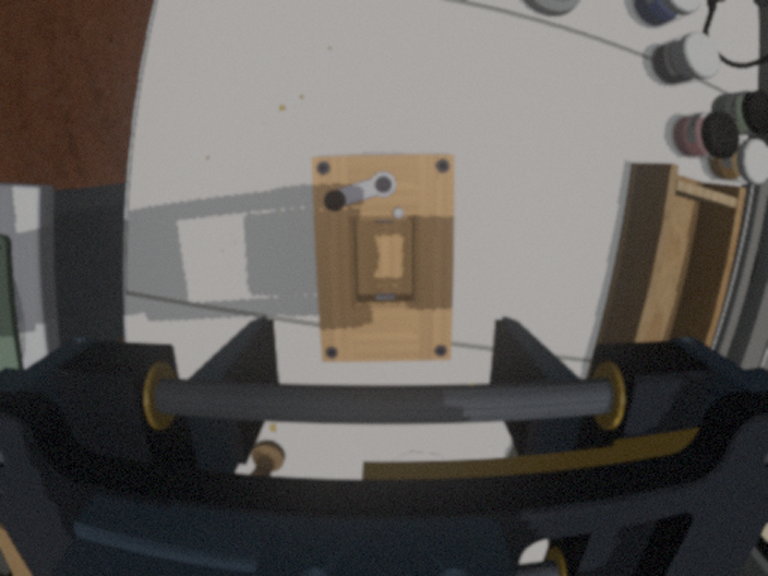

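The wrist view shows the jig square on: block corners (313,155),(454,154),(452,360),(322,360), pocket mouth about (356–413, 219–300), knob (335,200), pivot (382,184), in the 1.5× picture.

```bash
python3 - <<'E'
from h import *
import pickle
m=pickle.load(open("w1.pkl","rb"));im=cv2.imread("pics/w1.png")
W=lambda u,v,z:plane(m,u/1.5,v/1.5,z,True)
C=np.array([W(*q,38) for q in((313,155),(454,154),(452,360),(322,360))]);print(C.round(1).tolist(),C.mean(0).round(1))
S=np.array([W(*q,38) for q in((323,167),(443,166),(440,351),(331,352))]);print("screws",S.round(1).tolist(),S.mean(0).round(1))
l=S[0]-S[3]+S[1]-S[2];print("yaw",np.degrees(np.arctan2(l[1],l[0])))
print("pocket",W(385,259,38),"pivot",W(383,184,50),"knob",W(335,199,69))
# height by two views: screw centroid top vs wrist
mt=env.camera_model("top")
T=np.array([(47,90),(310,50),(332,207),(65,247)])/4.444-.4+[148,171]
for a,b in zip(T,((323,167),(443,166),(440,351),(331,352))):0
for a,b in((T[0],(443,166)),(T[1],(440,351)),(T[2],(331,352)),(T[3],(323,167))):print(tri(ray(mt,*a),ray(m,b[0]/1.5,b[1]/1.5,True)))
E
python3 -m jog '{"jaw":[91,91,91,91,91,91,91],"slide":[[-0.96,0,0],[-0.96,0,0],[-0.96,0,0],[-0.96,0,0],[-0.96,0,0],[-0.96,0,0],[-0.96,0,0]],"spin":[-0.70,0,0,0,0,0,0]}'
python3 -m jog '{"jaw":[91,91,91,91,91,91,91],"slide":[[-0.96,-0.1,0],[-0.96,-0.1,0],[-0.96,-0.1,0],[-0.96,-0.1,0],[-0.96,-0.1,0],[-0.9,-0.1,0],[0,0,0]],"spin":[0,0,0,0,0,0,0]}'
python3 - <<'E'
from h import *
import pickle
st=env.state();m=env.camera_model("wrist");im=env.grab_frame("wrist");pickle.dump(m,open("w2.pkl","wb"))
cv2.imwrite("pics/w2.png",im[:,:,::-1]);cv2.imwrite("pics/w2v.png",cv2.resize(im[80:280,130:380,::-1],(750,600),interpolation=cv2.INTER_CUBIC))
E
```

```text
[[460.1, 210.8, 38.0], [567.7, 228.0, 38.0], [597.6, 59.6, 38.0], [487.6, 42.9, 38.0]] [528.2 135.4  38. ]
screws [[469.2, 202.5, 38.0], [560.7, 217.2, 38.0], [585.6, 66.4, 38.0], [494.4, 51.6, 38.0]] [527.5 134.4  38. ]
yaw 99.44433543254978
pocket [527.58269965 137.46870584  38.        ] pivot [517.07375634 196.1026476   50.        ] knob [484.99943917 181.18694566  69.        ]
(array([560.68919957, 216.89793474,  43.02381463]), [np.float64(0.6025141576407014), np.float64(0.6025141576407431)])
(array([585.93787205,  67.66301603,  41.29027744]), [np.float64(0.9408247215788003), np.float64(0.9408247215788226)])
(array([495.79971499,  52.69705067,  41.36278395]), [np.float64(1.2200922458010555), np.float64(1.2200922458011134)])
(array([470.9695606 , 201.76524859,  44.9910156 ]), [np.float64(1.1430211406305466), np.float64(1.143021140630655)])
time_s: 3.4
ee_pos: [573.1, -62.3, 213.9]
ee_rot: [-180.0, -0.1, 104.5]
force: [0.7, -0.4, -0.8]
gripper_width: 90.9
gripper_force: 0.0
time_s: 4.1
ee_pos: [598.9, -234.4, 213.3]
ee_rot: [-180.0, 0.0, 104.4]
force: [0.5, 0.3, -0.5]
gripper_width: 90.9
gripper_force: 0.0
```

View pics/w2v.png

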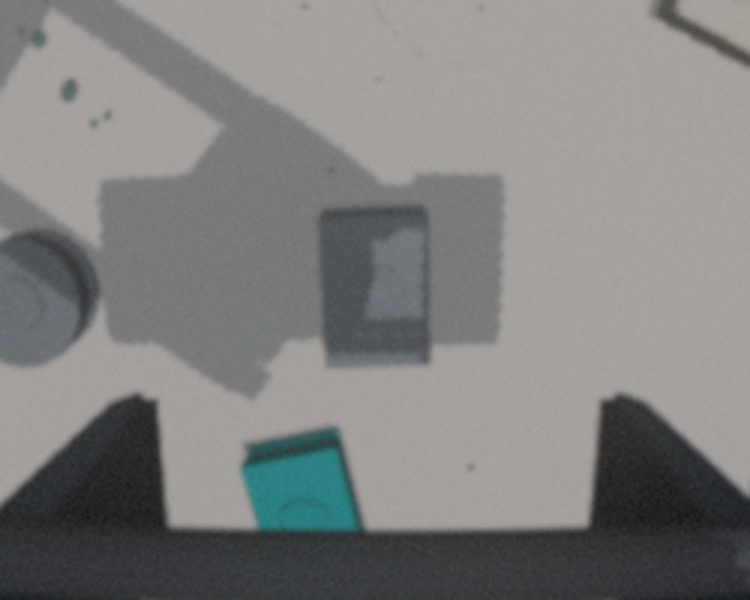

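The die lies upright in the middle: top-face corners about (321,215),(426,214),(430,363),(327,366) in the 3× crop, with the turquoise look-alike clear below it.

```bash
python3 - <<'E'
from h import *
import pickle
m=pickle.load(open("w2.pkl","rb"));mt=env.camera_model("top")
K=[(321/3+129.7,215/3+79.7),(426/3+129.7,214/3+79.7),(430/3+129.7,363/3+79.7),(327/3+129.7,366/3+79.7)]
P=np.array([plane(m,*q,28,True) for q in K]);print(P.round(1).tolist(),P.mean(0))
l=P[0]-P[3]+P[1]-P[2];w=P[1]-P[0]+P[2]-P[3];print(np.degrees(np.arctan2(l[1],l[0])),np.degrees(np.arctan2(w[1],w[0]))+90,np.linalg.norm(l)/2,np.linalg.norm(w)/2)
D=(np.array([(118,235),(90,108),(288,60),(322,188)]))/8.333-.45+[312,162]
for a,b in zip(D,K):print(tri(ray(mt,*a),ray(m,*b,True)))
go(599,-235,21,103.5)
E
```

```text
[[569.0, -209.9, 28.0], [609.9, -199.1, 28.0], [627.7, -258.9, 28.0], [586.3, -270.9, 28.0]] [ 598.2262738  -234.71100662   28.        ]
106.19222403189238 105.5014790001295 62.92466839973939 42.668960833283556
(array([ 569.66254174, -206.80572802,   44.26824098]), [np.float64(0.9343619687562911), np.float64(0.9343619687562568)])
(array([ 608.26264498, -197.31414783,   46.92955996]), [np.float64(0.21310425440377953), np.float64(0.21310425440375744)])
(array([ 629.01991623, -261.45541683,   22.76935836]), [np.float64(1.2057055320497763), np.float64(1.2057055320497163)])
(array([ 586.34404536, -268.68142229,   36.62661864]), [np.float64(0.42804692347411166), np.float64(0.4280469234741852)])
spin 0.11 units; after it slide [-0.08 -0.01  6.41]
```

```bash
python3 -m jog '{"jaw":[91,91,91,91,91,91,91,91],"slide":[[0,0,1],[0,0,1],[0,0,1],[0,0,1],[0,0,1],[0,0,0.9],[0,0,0.5],[0,0,0]],"spin":[-0.07,0,0,0,0,0,0,0]}'
python3 -m jog '{"jaw":[36,36,36,36,36,36,36,36],"slide":[[0,0,0],[0,0,0],[0,0,0],[0,0,0],[0,0,0],[0,0,0],[0,0,0],[0,0,0]],"spin":[0,0,0,0,0,0,0,0]}' 30
```

```text
time_s: 4.95
ee_pos: [596.8, -229.9, 19.5]
ee_rot: [-179.7, -0.2, 105.1]
force: [0.3, 1.3, 0.6]
gripper_width: 91.1
gripper_force: 0.0
time_s: 5.75
ee_pos: [598.6, -232.8, 22.1]
ee_rot: [-180.0, -0.0, 105.0]
force: [-1.4, 0.1, 2.0]
gripper_width: 43.6
gripper_force: 30.0
```

```bash
python3 -m jog '{"jaw":[36,36,36,36,36],"slide":[[0,0,-0.3],[0,0,-0.9],[0,0,-0.9],[0,0,-0.9],[0,0,0]],"spin":[0,0,0,0,0]}'
python3 - <<'E'
from h import *
go(529,133,110,99.4)
E
```

```text
time_s: 6.25
ee_pos: [601.3, -233.8, 116.5]
ee_rot: [179.6, 0.3, 105.0]
force: [0.3, -0.4, -1.0]
gripper_width: 43.5
gripper_force: 30.0
spin 0.70 units; after it slide [12.45 -0.38  0.22]
```

```bash
python3 -m jog '{"jaw":[36,36,36,36,36,36,36],"slide":[[0.9,0,0],[0.9,0,0],[0.9,-0.05,0],[0.9,-0.05,0],[0.9,-0.05,0],[0.9,-0.05,0],[0.9,-0.05,0]],"spin":[0.7,0,0,0,0,0,0]}'
python3 -m jog '{"jaw":[36,36,36,36,36,36,36,36],"slide":[[0.9,-0.05,0],[0.9,-0.05,0],[0.9,0,0],[0.9,0,0],[0.9,0,0],[0.9,0,0],[0.8,0,0],[0,0,0]],"spin":[0,0,0,0,0,0,0,0]}'
python3 - <<'E'
from h import *
import pickle
st=env.state();m=env.camera_model("wrist");im=env.grab_frame("wrist");pickle.dump((m,st),open("w3.pkl","wb"));s=env.grab_frame("scene");t=env.grab_frame("top")
for n,i in(("w3",im),("s3",s),("t3",t)):cv2.imwrite(f"pics/{n}.png",i[:,:,::-1])
v=cv2.resize(im[:300,:,::-1],(800,469)); 
cv2.imwrite("pics/w3v.png",np.hstack([cv2.resize(im[60:260,150:350,::-1],(500,500),interpolation=cv2.INTER_CUBIC),np.vstack([cv2.resize(s[140:240,150:270,::-1],(300,250)),cv2.resize(t[150:250,140:260,::-1],(300,250))])]))
print(st["ee_pos"],st["ee_rot"])
E
```

```text
time_s: 6.95
ee_pos: [556.7, -46.9, 110.9]
ee_rot: [-179.9, -0.0, 99.4]
force: [0.2, 0.1, -0.5]
gripper_width: 43.6
gripper_force: 30.0
time_s: 7.75
ee_pos: [523.2, 137.1, 111.0]
ee_rot: [-179.9, -0.0, 99.6]
force: [-0.8, -0.3, -0.4]
gripper_width: 43.9
gripper_force: 30.0
[523.23469181 137.09888575 110.96507083] [-1.79908832e+02 -4.37241132e-02  9.96049811e+01]
```

View pics/w3v.png

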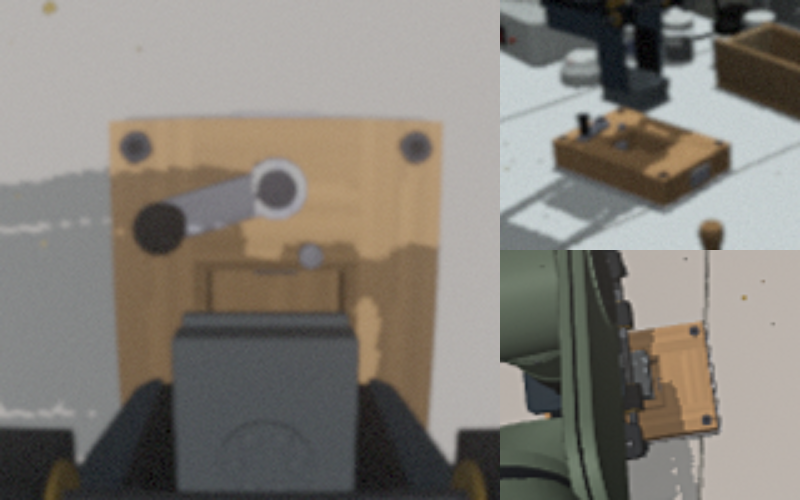

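The wrist view shows the held die (top +y edge from (173,338) to (357,338)) with the pocket's far edge (195–357, 263), pivot (277,188) and knob (160,228) beyond it, in the 2.5× crop.

```bash
python3 - <<'E'
from h import *
import pickle
m,st=pickle.load(open("w3.pkl","rb"))
W=lambda u,v,z:plane(m,u/2.5+149.7,v/2.5+59.7,z,True)
a,b=W(173,338,117),W(357,338,117);print("die +y corners",a,b,np.linalg.norm(b-a))
ang=np.degrees(np.arctan2(*(b-a)[1::-1]));print("die yaw",ang)
yd=np.array([-np.sin(np.radians(ang)),np.cos(np.radians(ang))]);dc=(a+b)[:2]/2-32*yd;print("die centre",dc,"tcp",st["ee_pos"],"diff",dc-st["ee_pos"][:2])
s0,s1=W(135,147,38),W(415,147,38);print("screws",s0,s1,"yaw",np.degrees(np.arctan2(*(s1-s0)[1::-1])))
print("chamfer edge +y",W(195,262,38),W(356,262,38))
print("pivot",W(277,188,50),"at38",W(277,188,38),"knob",W(160,226,69))
s=W(275,147,38)
c0,c1=W(109,122,38),W(441,122,38);print("corners",c0,c1,np.linalg.norm(c1-c0),"yaw",np.degrees(np.arctan2(*(c1-c0)[1::-1])))
j=np.radians(9.4);jy=np.array([-np.sin(j),np.cos(j)]);print("jig centre from corners",(c0+c1)[:2]/2-85*jy,"from pivot50",W(277,188,50)[:2]-62*jy,"from chamfer",(W(195,262,38)+W(356,262,38))[:2]/2-37.5*jy)
E
```

```text
die +y corners [497.49454816 162.21561278 117.        ] [539.68689293 169.37080931 117.        ] 42.79475195627336
die yaw 9.62494408215888
die centre [523.94105624 134.24366417] tcp [523.23469181 137.09888575 110.96507083] diff [ 0.70636443 -2.85522158]
screws [468.9878722 201.6181035  38.       ] [559.98467378 217.2267316   38.        ] yaw 9.733191394555723
chamfer edge +y [494.58396134 166.56748979  38.        ] [547.71434541 175.62108071  38.        ]
pivot [517.13628593 196.18321198  50.        ] at38 [517.43593698 195.44503295  38.        ] knob [484.99040983 181.02054802  69.        ]
corners [459.02305487 208.70146     38.        ] [567.11718821 227.27215317  38.        ] 109.6777657821114 yaw 9.748313337289895
jig centre from corners [526.95282833 134.12817285] from pivot50 [527.26249559 135.01573796] from chamfer [527.27387696 134.09782919]
```

```bash
python3 -m jog '{"jaw":[36,36,36,36],"slide":[[-0.03,0.11,0.4],[0,0,0.6],[0,0,0.6],[0,0,0]],"spin":[0,0,0,0]}'
python3 - <<'E'
from h import *
import pickle
st=env.state();m=env.camera_model("wrist");im=env.grab_frame("wrist");pickle.dump((m,st),open("w4.pkl","wb"));s=env.grab_frame("scene")
for n,i in(("w4",im),("s4",s)):cv2.imwrite(f"pics/{n}.png",i[:,:,::-1])
cv2.imwrite("pics/w4v.png",np.hstack([cv2.resize(im[60:260,150:350,::-1],(500,500),interpolation=cv2.INTER_CUBIC),cv2.resize(s[160:240,165:213,::-1],(300,500),interpolation=cv2.INTER_CUBIC)]))
print(st["ee_pos"],st["ee_rot"])
E
```

```text
time_s: 8.3
ee_pos: [525.8, 133.1, 61.0]
ee_rot: [-179.6, 0.0, 99.4]
force: [-0.6, -0.7, -0.1]
gripper_width: 43.7
gripper_force: 30.0
[525.8287185  133.05846195  60.96231711] [-1.79640903e+02  2.97377151e-02  9.93521897e+01]
```

View pics/w4v.png

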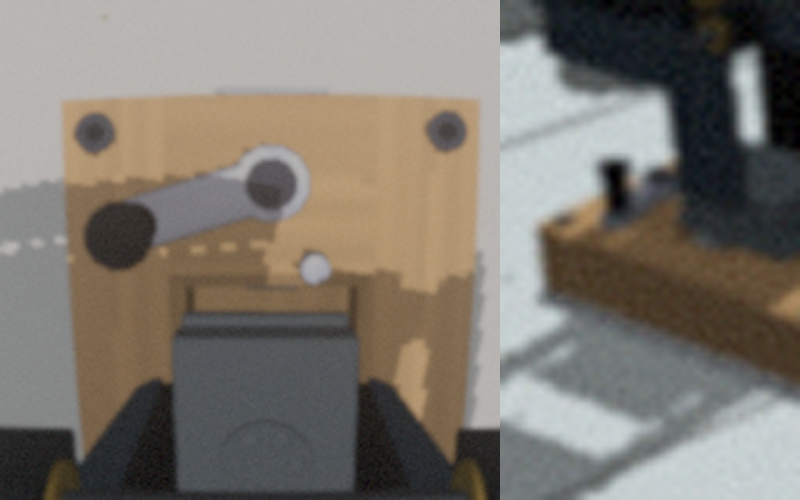

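The die hangs centred close above the pocket: die top edge (173–357, 336), pocket chamfer (172–372, 277), screws (95,133),(446,131) in the 2.5× crop. Computing the residual offset.

```bash
python3 - <<'E'
from h import *
import pickle
m,st=pickle.load(open("w4.pkl","rb"))
W=lambda u,v,z:plane(m,u/2.5+149.7,v/2.5+59.7,z,True)[:2]
zt=st["ee_pos"][2]+6
a,b=W(173,336,zt),W(357,336,zt);j=np.radians(9.6);jy=np.array([-np.sin(j),np.cos(j)]);jx=np.array([jy[1],-jy[0]])
dc=(a+b)/2-32*jy
s0,s1=W(95,133,38),W(446,131,38);c0,c1=W(172,277,38),W(372,277,38);k0,k1=W(63,101,38),W(479,98,38)
E=[(c0+c1)/2-37.5*jy,(k0+k1)/2-85*jy]
for e in E: print("jig",e,"move x,y (jig mm)",(e-dc)@jx,(e-dc)@jy)
print("die",dc,"tcp",st["ee_pos"],"chamfer w",np.linalg.norm(c1-c0),np.linalg.norm(s1-s0),"x from screws",((s0+s1)/2-dc)@jx)
s=env.state();print(s["time_s"],s["ee_pos"])
print("pivot",W(271,184,50),"knob",W(120,234,69))
E
```

```text
jig [527.7844415  133.97384925] move x,y (jig mm) 1.7446255724834034 3.0116690066546083
jig [527.5267533  134.93748677] move x,y (jig mm) 1.6512506517198893 4.004786124884895
die [526.56649987 130.71340652] tcp [525.8287185  133.05846195  60.96231711] chamfer w 53.584910600001514 92.47558577594792 x from screws 1.4722261976293343
8.4 [527.80230904 133.86234087  63.419854  ]
pivot [517.07993714 195.96399383] knob [485.20585129 180.8923756 ]
```

```bash
python3 -m jog '{"jaw":[36,36],"slide":[[0.11,0.05,0],[0,0,0]],"spin":[0,0]}'
python3 -m jog '{"jaw":[36],"slide":[[0,0,0]],"spin":[0]}'
python3 - <<'E'
from h import *
import pickle
st=env.state();m=env.camera_model("wrist");im=env.grab_frame("wrist");pickle.dump((m,st),open("w5.pkl","wb"))
cv2.imwrite("pics/w5.png",im[:,:,::-1]);print(st["ee_pos"],env.state()["ee_pos"])
a=cv2.imread("pics/w4.png")
# shift of the jig (upper part of the picture), die (lower middle) between w4 and w5
g=lambda i:np.float32(cv2.cvtColor(i,cv2.COLOR_BGR2GRAY));A,B=g(a),g(im[:,:,::-1].copy())
for y0,y1,x0,x1 in((95,165,170,345),(196,250,215,300)):print(cv2.phaseCorrelate(A[y0:y1,x0:x1],B[y0:y1,x0:x1],cv2.createHanningWindow((x1-x0,y1-y0),cv2.CV_32F)))
E
```

```text
time_s: 8.6
ee_pos: [529.6, 138.5, 64.8]
ee_rot: [179.9, -0.0, 99.4]
force: [0.2, 0.3, -0.2]
gripper_width: 43.4
gripper_force: 30.0
time_s: 8.7
ee_pos: [529.2, 138.3, 64.7]
ee_rot: [179.9, -0.0, 99.4]
force: [-0.3, 0.3, -0.9]
gripper_width: 43.7
gripper_force: 30.0
[529.19825278 138.301497    64.65096508] [528.99557276 138.23523782  64.49782457]
((-6.896656156859308, 6.95954369514256), 0.829413182352796)
((-0.095551903705406, -0.15272866453757672), 1.1089470459109962)
```

```bash
cat > off.py <<'E'
from h import *
import pickle
m,st=pickle.load(open("w5.pkl","rb"));im=cv2.imread("pics/w5.png")
v=cv2.resize(im[60:260,150:350],(750,750),interpolation=cv2.INTER_CUBIC)[100:700]
cv2.imwrite("pics/w5v.png",v)
E
python3 off.py
```

```text
(no output)
```

View pics/w5v.png

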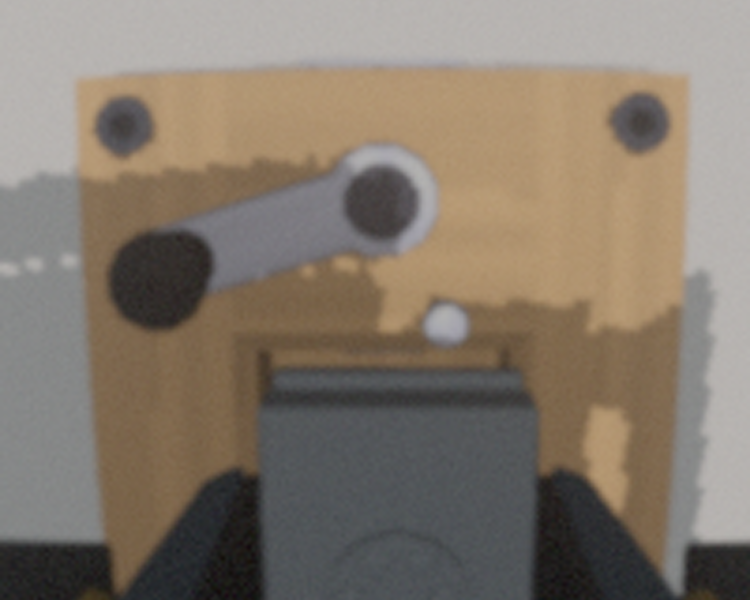

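Settled view: die top edge (260–536, 405), chamfer (235–532, 335), screws (124,125),(640,122), block corners (77,80),(689,75), pivot (381,200), knob (160,279) in the 3.75× crop.

```bash
python3 - <<'E'
from h import *
import pickle
m,st=pickle.load(open("w5.pkl","rb"))
W=lambda u,v,z:plane(m,u/3.75+149.63,v/3.75+86.3,z,True)[:2]
j=np.radians(9.6);jy=np.array([-np.sin(j),np.cos(j)]);jx=np.array([jy[1],-jy[0]])
zt=st["ee_pos"][2]+6
t0,t1=W(260,405,zt),W(536,405,zt);b0,b1=W(274,372,zt-28),W(522,372,zt-28)
for n,a,b in(("top",t0,t1),("bot",b0,b1)):print(n,np.linalg.norm(b-a),"centre",(a+b)/2-32*jy,"yaw",np.degrees(np.arctan2(*(b-a)[::-1])))
dc=((t0+t1)+(b0+b1))/4-32*jy
for n,p,q,d in(("chamfer",(235,335),(532,335),37.5),("corner",(77,80),(689,75),85),("screw",(124,125),(640,122),76.5)):
    a,b=W(*p,38),W(*q,38);e=(a+b)/2-d*jy;print(n,np.linalg.norm(b-a),e,"need x,y mm",((e-dc)@jx).round(2),((e-dc)@jy).round(2),"yaw",np.degrees(np.arctan2(*(b-a)[::-1])))
print("pivot",W(381,200,50),"knob",W(160,279,69),st["ee_pos"])
E
```

```text
top 42.764880142760724 centre [529.91268558 135.81179478] yaw 9.414925620469777
bot 44.52204191686331 centre [530.19637431 134.37395045] yaw 9.417768525437495
chamfer 54.26918910599845 [527.51870915 134.28637674] need x,y mm -2.63 -0.37 yaw 9.388216710436506
corner 110.13072980803814 [527.45580538 134.59969723] need x,y mm -2.64 -0.05 yaw 9.761151195274547
screw 92.51075836678497 [527.33940758 134.3017926 ] need x,y mm -2.81 -0.33 yaw 9.633020435457126
pivot [516.91023031 196.34594618] knob [485.21520967 180.75469996] [529.19825278 138.301497    64.65096508]
```

```bash
python3 -m jog '{"jaw":[36,36,36,36,36,36],"slide":[[0,-0.09,0],[0,0,0],[0,0,0.2],[0,0,0.2],[0,0,0],[0,0,0]],"spin":[0.02,0,0,0,0,0]}'
python3 -m jog '{"jaw":[36,36,36,36],"slide":[[0,0,0.1],[0,0,0.1],[0,0,0],[0,0,0]],"spin":[0,0,0,0]}'
```

```text
time_s: 9.35
ee_pos: [525.8, 137.6, 51.5]
ee_rot: [-179.9, 0.0, 99.3]
force: [-0.5, 0.7, -0.1]
gripper_width: 43.6
gripper_force: 30.0
time_s: 9.75
ee_pos: [526.6, 137.7, 46.3]
ee_rot: [179.9, -0.0, 99.3]
force: [0.6, 0.2, 2.1]
gripper_width: 43.7
gripper_force: 30.0
```

```bash
python3 -m jog '{"jaw":[36,36,36,36],"slide":[[0,0,0.06],[0,0,0.04],[0,0,0],[0,0,0]],"spin":[0,0,0,0]}'
```

```text
time_s: 10.15
ee_pos: [526.5, 137.7, 43.1]
ee_rot: [179.9, -0.0, 99.3]
force: [1.5, -0.5, 0.7]
gripper_width: 43.4
gripper_force: 30.0
```

```bash
python3 -m jog '{"jaw":[60,60,60,60,60,60],"slide":[[0,0,0],[0,0,0],[0,0,-0.3],[0,0,-0.9],[0,0,-0.3],[0,0,0]],"spin":[0,0,0,0,0,0]}'
python3 - <<'E'
from h import *
s=env.state();print(s["qpos"],s["ee_pos"])
E
```

```text
time_s: 10.75
ee_pos: [527.1, 138.0, 89.6]
ee_rot: [179.8, -0.0, 99.3]
force: [-0.4, 0.3, 0.1]
gripper_width: 59.8
gripper_force: 0.0
[1.34535181e+01 2.18268508e+01 1.03986817e+02 8.81045977e-03
 5.39737615e+01 4.17519470e+00] [527.05584498 137.9501729   89.57185417]
```

```bash
python3 -m jog '{"jaw":[30,30,30,30,30,30,30,30,30,30],"slide":[[0,0,0],[0,0,0],[0,0,0],[0,0,0],[0,0,0],[0,0,0],[0,0,0],[0,0,0],[0,0,0],[0,0,0]],"spin":[1,1,1,1,1,1,1,1,1,1]}'
python3 -m jog '{"jaw":[30,30,30,30],"slide":[[0,0,0],[0,0.1,0],[0,0,0],[0,0,0]],"spin":[1,0.2,0,0]}'
python3 - <<'E'
from h import *
go(527.3,134.4,58,9.6)
im=env.grab_frame("wrist")
cv2.imwrite("pics/w6.png",cv2.resize(im[60:300,100:400,::-1],(750,600),interpolation=cv2.INTER_CUBIC))
E
```

```text
time_s: 11.75
ee_pos: [525.2, 137.5, 86.9]
ee_rot: [-180.0, 0.1, 18.9]
force: [-0.5, -0.5, 0.7]
gripper_width: 30.0
gripper_force: 0.0
time_s: 12.15
ee_pos: [526.3, 134.5, 87.6]
ee_rot: [-180.0, 0.0, 9.8]
force: [1.1, -0.1, -1.0]
gripper_width: 30.1
gripper_force: 0.0
spin 0.02 units; after it slide [0.03 0.01 0.99]
```

View pics/w6.png

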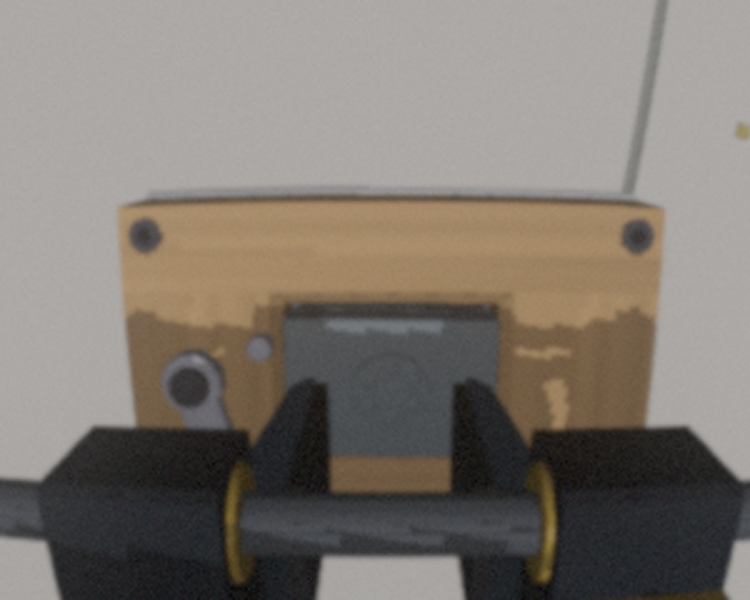

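The die sits level in the pocket (top 285–498, 315–455), with the fingers centred on its two ends. Pressing down in steps.

```bash
python3 -m jog '{"jaw":[30,30,30,30],"slide":[[0.02,0,0.5],[0,0,0.5],[0,0,0.1],[0,0,0]],"spin":[0,0,0,0]}' 60
python3 -m jog '{"jaw":[30,30,30,30],"slide":[[0,0,0.1],[0,0,0.1],[0,0,0],[0,0,0]],"spin":[0,0,0,0]}'
python3 -m jog '{"jaw":[30,30,30,30],"slide":[[0,0,0.1],[0,0,0.1],[0,0,0],[0,0,0]],"spin":[0,0,0,0]}'
```

```text
time_s: 12.6
ee_pos: [526.9, 134.8, 54.6]
ee_rot: [-180.0, 0.1, 9.7]
force: [-0.4, 0.7, -0.1]
gripper_width: 29.9
gripper_force: 0.0
time_s: 13.0
ee_pos: [527.3, 134.8, 49.1]
ee_rot: [-180.0, -0.0, 9.7]
force: [-0.2, 0.1, 0.3]
gripper_width: 29.8
gripper_force: 0.0
time_s: 13.4
ee_pos: [527.0, 134.8, 42.7]
ee_rot: [-180.0, 0.0, 9.7]
force: [-0.7, -0.4, 0.9]
gripper_width: 30.0
gripper_force: 0.0
```

```bash
python3 -m jog '{"jaw":[30,30,30,30],"slide":[[0,0,0.07],[0,0,0.06],[0,0,0],[0,0,0]],"spin":[0,0,0,0]}'
python3 -m jog '{"jaw":[30,30,30],"slide":[[0,0,0.06],[0,0,0],[0,0,0]],"spin":[0,0,0]}'
```

```text
time_s: 13.8
ee_pos: [527.1, 134.8, 39.0]
ee_rot: [-180.0, 0.0, 9.7]
force: [0.5, -0.4, 0.6]
gripper_width: 29.9
gripper_force: 0.0
time_s: 14.1
ee_pos: [527.4, 134.9, 38.3]
ee_rot: [-180.0, -0.1, 9.7]
force: [-1.5, -0.4, 6.6]
gripper_width: 30.1
gripper_force: 3.4
```

```bash
python3 -m jog '{"jaw":[30,30,30],"slide":[[0,0,0.07],[0,0,0],[0,0,0]],"spin":[0,0,0]}'
python3 -m jog '{"jaw":[30,30,30],"slide":[[0,0,0.07],[0,0,0],[0,0,0]],"spin":[0,0,0]}'
```

```text
time_s: 14.4
ee_pos: [527.5, 134.9, 38.2]
ee_rot: [-180.0, -0.1, 9.7]
force: [-6.2, -1.1, 21.2]
gripper_width: 29.6
gripper_force: 10.5
time_s: 14.7
ee_pos: [527.5, 134.9, 38.2]
ee_rot: [-180.0, -0.1, 9.7]
force: [-9.4, -2.9, 35.9]
gripper_width: 30.1
gripper_force: 17.6
```

```bash
python3 -m jog '{"jaw":[30,30,30,30,30,30],"slide":[[0,0,-0.2],[0,0,-0.6],[0,0,-0.8],[0,0,-0.5],[0,0,0],[0,0,0]],"spin":[0,0,0,0,0,0]}'
python3 - <<'E'
from h import *
import pickle
st=env.state();m=env.camera_model("wrist");im=env.grab_frame("wrist");s=env.grab_frame("scene");pickle.dump((m,st),open("w7.pkl","wb"))
print(st["ee_pos"],st["force"])
cv2.imwrite("pics/w7.png",im[:,:,::-1])
cv2.imwrite("pics/w7v.png",np.hstack([cv2.resize(im[90:270,140:360,::-1],(500,409),interpolation=cv2.INTER_CUBIC),cv2.resize(s[176:226,170:206,::-1],(294,409),interpolation=cv2.INTER_CUBIC)]))
E
```

```text
time_s: 15.3
ee_pos: [526.9, 134.8, 95.7]
ee_rot: [-180.0, 0.0, 9.7]
force: [-0.3, -0.4, -0.3]
gripper_width: 30.0
gripper_force: 0.0
[526.9384873  134.75043125  95.70921989] [-0.26692648 -0.43778325 -0.28752761]
```

View pics/w7v.png

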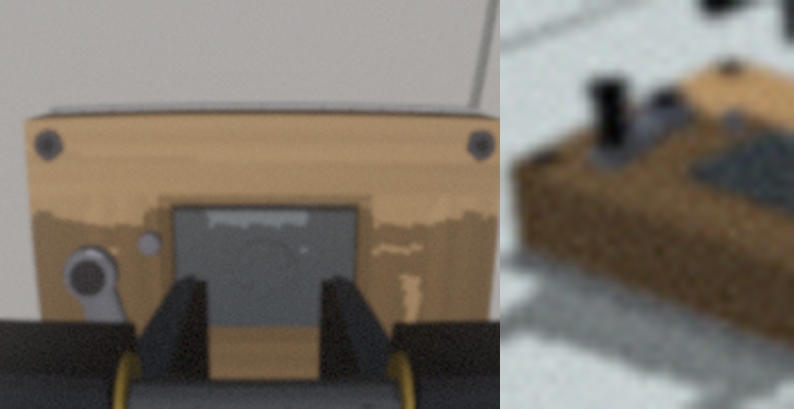

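The die is flush: no side faces show, its outline (173–357, 207–325) meets the pocket edges. The latch still points along about −x. Next, the approach to the knob.

```bash
python3 - <<'E'
from h import *
go(482.5,180,52,24.7)
E
```

```text
spin -1.88 units; after it slide [-0.7  -1.98  1.43]
```

```bash
python3 -m jog '{"jaw":[44,44,44,44,44,44],"slide":[[0,0,-0.1],[0,0,0],[-0.35,-1,0],[-0.35,-0.98,0],[0,0,0],[0,0,0]],"spin":[-1,-0.88,0,0,0,0]}' 6
python3 - <<'E'
from h import *
go(482.5,180,52,24.7)
E
```

```text
time_s: 16.0
ee_pos: [482.8, 180.1, 98.3]
ee_rot: [180.0, 0.1, 24.8]
force: [-0.2, 0.6, -1.4]
gripper_width: 43.9
gripper_force: 0.0
spin 0.01 units; after it slide [-0.01 -0.    1.54]
```

```bash
python3 -m jog '{"jaw":[44,44,44,44,44],"slide":[[0,0,0.5],[0,0,0.5],[0,0,0.4],[0,0,0.1],[0,0,0]],"spin":[0,0,0,0,0]}'
python3 -m jog '{"jaw":[0,0,0,0,0,0],"slide":[[0,0,0],[0,0,0],[0,0,0],[0,0,0],[0,0,0],[0,0,0]],"spin":[0,0,0,0,0,0]}' 6
python3 - <<'E'
from h import *
s=env.state();print(s["ee_pos"],s["ee_rot"])
P=np.array([517.05,195.8]);v=s["ee_pos"][:2]-P;print(np.hypot(*v),np.degrees(np.arctan2(v[1],v[0]))%360)
# one row: rotate yaw by +7.5 about the pivot, shift in the tool frame as it stands before the row
for dy in(7.5,):
    a=np.radians(dy);r=np.hypot(*v);print("before-turn frame radial/tangential mm",r*(np.cos(a)-1),r*np.sin(a))
E
```

```text
time_s: 16.5
ee_pos: [483.4, 179.6, 53.4]
ee_rot: [-180.0, 0.1, 24.7]
force: [-0.3, -0.4, 0.4]
gripper_width: 44.0
gripper_force: 0.0
time_s: 17.1
ee_pos: [483.5, 180.0, 54.4]
ee_rot: [180.0, -0.0, 24.7]
force: [-0.6, -1.2, 2.4]
gripper_width: 15.1
gripper_force: 6.0
[483.48764172 180.03015084  54.35989489] [ 1.79995251e+02 -3.89305171e-02  2.47145640e+01]
37.08261096594479 205.1672890082285
before-turn frame radial/tangential mm -0.31724687743471697 4.840252006962301
```

```bash
python3 -m jog '{"jaw":[0,0,0,0,0,0,0],"slide":[[0.01,0.155,0],[0.01,0.155,0],[0.01,0.155,0],[0.01,0.155,0],[0.01,0.155,0],[0,0,0],[0,0,0]],"spin":[-0.9,-0.9,-0.9,-0.9,-0.9,0,0]}'
python3 - <<'E'
from h import *
s=env.state()
P=np.array([517.05,195.8]);v=s["ee_pos"][:2]-P;print(np.hypot(*v),np.degrees(np.arctan2(v[1],v[0]))%360,s["ee_rot"][2],s["torque"])
E
```

```text
time_s: 17.8
ee_pos: [499.2, 163.3, 54.3]
ee_rot: [180.0, -0.0, 60.6]
force: [0.5, 0.1, 2.1]
gripper_width: 14.4
gripper_force: 6.0
37.038909140594576 241.26210865106907 60.55828609245126 [-0.12108386 -0.00695604  0.06136388]
```

```bash
python3 -m jog '{"jaw":[0,0,0,0,0,0,0],"slide":[[0.01,0.155,0],[0.01,0.155,0],[0.01,0.155,0],[0.01,0.155,0],[0.01,0.155,0],[0,0,0],[0,0,0]],"spin":[-0.9,-0.9,-0.9,-0.9,-0.9,0,0]}'
python3 -m jog '{"jaw":[0,0,0,0],"slide":[[0,0.05,0],[0,0.05,0],[0,0,0],[0,0,0]],"spin":[-0.3,0,0,0]}'
python3 - <<'E'
from h import *
s=env.state()
P=np.array([517.05,195.8]);v=s["ee_pos"][:2]-P;print(np.hypot(*v),np.degrees(np.arctan2(v[1],v[0]))%360,s["ee_rot"][2],s["force"])
E
```

```text
time_s: 18.5
ee_pos: [521.5, 159.1, 54.3]
ee_rot: [180.0, -0.0, 96.5]
force: [0.4, 1.4, 3.7]
gripper_width: 14.7
gripper_force: 6.0
time_s: 18.9
ee_pos: [523.1, 159.2, 54.1]
ee_rot: [-179.9, -0.0, 98.9]
force: [-3.4, 0.5, 5.4]
gripper_width: 14.4
gripper_force: 6.0
37.05344253623324 279.40565383006333 98.93984419545679 [-3.43890043  0.52596405  5.43580107]
```

```bash
python3 -m jog '{"jaw":[0,0,0],"slide":[[0,0.05,0],[0,0,0],[0,0,0]],"spin":[0,0,0]}'
```

```text
time_s: 19.2
ee_pos: [523.2, 159.2, 53.9]
ee_rot: [-179.7, -0.0, 98.9]
force: [-4.4, 0.8, 7.2]
gripper_width: 14.7
gripper_force: 6.0
```

```bash
python3 -m jog '{"jaw":[40,40,40,40,40,40,40,40],"slide":[[0,0,0],[0,0,0],[0,0,0],[0,0,-0.3],[0,0,-0.8],[0,0,-0.8],[0,0,-0.8],[0,0,-0.5]],"spin":[0,0,0,0,0,0,0,0]}'
python3 -m jog '{"jaw":[60,60,60,60,60,60,60],"slide":[[-0.8,0,-0.5],[-0.9,0,-0.5],[-0.9,0,0],[-0.9,0,0],[-0.5,0,0],[0,0,0],[0,0,0]],"spin":[0,0,0,0,0,0,0]}'
python3 - <<'E'
from h import *
m=env.camera_model("wrist");im=env.grab_frame("wrist");cv2.imwrite("pics/w8.png",im[:,:,::-1])
j=np.radians(9.6);jy=np.array([-np.sin(j),np.cos(j)]);jx=np.array([jy[1],-jy[0]]);C=np.array([527.3,134.5])
hsv=cv2.cvtColor(im,cv2.COLOR_RGB2HSV)
q=proj(m,np.r_[C+26*jy,69],True);print("expected knob",q)
u,v=np.round(q).astype(int);g=hsv[...,2]
msk=np.zeros_like(g);msk[v-25:v+25,u-25:u+25]=(g[v-25:v+25,u-25:u+25]<50)*255
n,l,s,c=cv2.connectedComponentsWithStats(msk);
for i in range(1,n):
    if s[i,4]>15:print(s[i],c[i],((plane(m,*c[i],67,True)[:2]-C-62*jy)@np.c_[jx,jy]).round(1))
# sample die edges: profile across pocket at jig y=-10 and wooden top at x offsets
for x in(-40,-30,-20,-10,10,20,30,40):
    a,b=np.round(proj(m,np.r_[C+x*jx-20*jy,38],True)).astype(int);print(x,(a,b),hsv[b,a])
E
```

```text
time_s: 20.0
ee_pos: [526.8, 159.5, 152.6]
ee_rot: [179.8, -0.0, 99.1]
force: [-0.3, 0.0, 0.1]
gripper_width: 40.1
gripper_force: 0.0
time_s: 20.7
ee_pos: [544.7, 41.3, 180.1]
ee_rot: [-180.0, -0.1, 99.1]
force: [-0.8, 0.3, 0.1]
gripper_width: 59.9
gripper_force: 0.0
expected knob [252.55190949  67.34836559]
-40 (np.int64(215), np.int64(116)) [ 17  92 174]
-30 (np.int64(225), np.int64(116)) [ 17  95 170]
-20 (np.int64(234), np.int64(116)) [109  15 135]
-10 (np.int64(244), np.int64(115)) [ 99  13 136]
10 (np.int64(263), np.int64(115)) [111  13 139]
20 (np.int64(272), np.int64(115)) [ 96   9 136]
30 (np.int64(282), np.int64(115)) [ 16  95 166]
40 (np.int64(291), np.int64(115)) [ 17  90 172]
```

```bash
python3 - <<'E'
from h import *
m=env.camera_model("wrist");im=cv2.imread("pics/w8.png");hsv=cv2.cvtColor(im,cv2.COLOR_BGR2HSV);g=hsv[...,2]
j=np.radians(9.6);jy=np.array([-np.sin(j),np.cos(j)]);jx=np.array([jy[1],-jy[0]]);C=np.array([527.3,134.5]);Pv=C+62*jy
sub=g[45:95,200:310]
msk=np.zeros_like(g);msk[40:100,195:315]=(g[40:100,195:315]<90)*255
n,l,s,c=cv2.connectedComponentsWithStats(msk);print(sub.min())
for i in range(1,n):
    if s[i,4]>10:print(s[i],c[i].round(1),"jig xy from pivot z69",((plane(m,*c[i],69,True)[:2]-Pv)@np.c_[jx,jy]).round(1),"z45",((plane(m,*c[i],45,True)[:2]-Pv)@np.c_[jx,jy]).round(1))
gm=np.zeros_like(g);gm[75:150,210:300]=(hsv[75:150,210:300,1]<45)*255
k=max(cv2.findContours(gm,0,1)[0],key=cv2.contourArea);x,y,w,h=cv2.boundingRect(k);print("grey box",x,y,w,h)
for q in((x,y+h),(x+w,y+h)):print(((plane(m,*q,38,True)[:2]-C)@np.c_[jx,jy]).round(1))
E
```

```text
59
[245  61  17  15 191] [252.5  67.7] jig xy from pivot z69 [ -0.2 -36. ] z45 [ -0.4 -32.1]
grey box 232 75 43 53
[-22.6 -32.7]
[ 22.6 -33.2]
```

```bash
python3 -c "
from workcell import env
print(env.job_done())"
```

```text
the job is handed in; nothing more can be done
None
```

The die is in the pocket, flush with the block top, and the latch is at its stop over the die's end. I handed the job in at about 21 s with the arm clear; no verdict came back. The round die, soap and wooden stamp were left alone.

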